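# Seat the hub rest under the bench hold-down

## Robot

A 6-joint arm with a two-finger parallel gripper is mounted at the origin on the work surface. World frame = base frame: x ahead of the robot, y to its left, z up, the work surface at z = 0. Lengths are in m, angles in degrees, forces in N, time in s.
With the tool pointing down it reaches from about 0.325 to 0.85 m from the base axis. Payload 15.5 kg.
Tool frame: the origin (TCP) lies at the very end of the fingers, on their centre line; the grasp point (between the pads) lies arm.grip_depth behind it (arm.grip_depth is the distance from the TCP to the grasp point, in m); z points along the fingers, y is the line along which they close (so a half turn about z gives the same grasp; the last joint's range is limited). The gripper opens to 91 mm and grips with 3 to 60 N. Pads are 32 mm wide; open, the fingers measure 118 mm over their backs; the gripper's body (76 mm by 178 mm) begins 60 mm behind the grasp point.
Start: joints at [63.57, 28.281, 77.091, -0, 74.628, -5.472], TCP at [0.224, 0.584, 0.184] pointing down, gripper open.
Joint ranges: [-166.48, 166.48], [-47.26, 123.95], [12.59, 153.08], [-70.14, 250.14], [6.76, 159.57], [-176.63, 176.63]. Speed limits (degrees/s): [108.29, 108.29, 147.25, 172.46, 172.46, 172.46].

## Interface

Orientations are given as a 3x3 rotation matrix whose columns are the frame's x, y, z axes.
In Python, from rig import arm gives the robot as it stands. Calls block until the motion is done:
- arm.move_to(position, orientation): joint-space move of the TCP to a pose.
- arm.move_l(position, orientation=None, feed=0.15): straight line of the TCP; orientation=None keeps the orientation; feed is the mean speed in m/s.
- arm.move_joints(angles): joint-space move.
- arm.grip(opening): finger opening in m; the grip force is fixed at half the most; returns when the fingers have stopped.
- arm.sleep(seconds).
- arm.solve_ik(position, orientation): joint angles nearest the present ones, or None.
- arm.snapshot(name): name is "scene" or "top" or "wrist"; returns the picture (480x640x3 uint8, red, green, blue); there is no depth.
- arm.get_calibration(name): a dict with "intrinsics" (3x3 intrinsics, pixels), "cam_to_world" (4x4, takes a point from camera to world coordinates). Camera axes: x right, y down, z forward; pixel columns grow to the right and rows downward; lengths in m; the calibration is good to about 2 mm. A picture is of the moment at which its call begins: read the wrist's pose just before it. get_calibration takes no time and is no camera call; for the wrist camera it gives the pose at the moment of the call.
A pose or a line that the arm cannot do raises arm.Unreachable and nothing moves.
- arm.sign_off(): hands the job in; it is judged then, once.
Readings, each from a call of its own:
- arm.current_t(): time.
- arm.current_joint_positions(): joint angles.
- arm.current_dq(): joint speeds.
- arm.current_tau(): joint torques, N m.
- arm.current_ee_pos(): TCP position.
- arm.current_tool_rot(): TCP orientation.
- arm.current_force(): force on the tool from outside, world axes, zero at the start.
- arm.current_torque(): the same for the moment, N m.
- arm.current_width(): finger opening in m.
- arm.current_grasp_force(): force on a finger pad.
Only numpy, scipy, OpenCV 4.12 (cv2) and the standard library are available. Lean on these libraries where they do the work, as an engineer would, in place of code of your own. Each camera call takes 0.05 s, during which the arm holds its last target. There are 200 camera calls.

## Task

Slide the red hub rest over the bench, toe first, under the lip of the blue hold-down block until it is fully home and square against the back of the pocket, with its white line centred on the block's white line; tap it from one side and the other as needed. Then swing the keeper bar by its yellow knob fully shut behind the rest. Leave the other things on the bench where they are.

Things in the scene. Friction and masses are not known exactly. Their poses are not given: they have to be found in the camera images.
- holddown: Blue block fixed to the bench, 190 mm wide (its y), 44 high, from x = -45 mm (lip edge) to 40. Origin: bench level, middle of the pocket's back wall. x: the direction a part is pushed in; the pocket opens to -x, is 45 deep, 150 wide (y -75 to 75), 20 high under a 24 thick lip. A white line 8 mm wide at y = 0 runs over its top and down the lip's face.
- hubrest: Loose, about 0.75 kg: red plate 150 mm long (x) x 110 wide x 16 thick with a round black pad 80 across, top 50 above the bench, centred 20 behind the plate's centre. Origin: centre of the underside. x points to the toe, the barer end, which goes under the lip. White line 8 mm wide along y = 0, over the pad too. Home, its origin is 75 mm and its rear edge 150 before the block's origin.
- toe (a point): Middle of the hub rest's toe edge, at bench level, 75 mm ahead of its origin. Home and centred, it lies at the origin of the hold-down block.
- keeper (a joint): Aluminium bar 18 mm wide, top 17 mm above the bench, swinging level. Rad: 0 = shut against a stop, pointing along the block's +y, 6 mm behind a rest that is home; grows anticlockwise seen from above as it opens (1.57: along the block's -x), to 2.1. Stays where left; about 2 N at the knob moves it.
- keeper_knob (a point): Top centre of the keeper's upright yellow knob, 22 mm across, top 57 mm above the bench (it stands up from the bar's top), 75 mm from the pivot.
- keeper_pivot (a point): Pivot axis of the keeper, at bench level, at x = -165, y = -95 mm in the block's frame. A low dark steel pivot 24 mm across, 25 high, on a 32 mm foot; the bar reaches 84 mm from it.
- wrench: Steel open wrench, 180 mm long, lying flat. A bystander: leave it. Origin near its middle, on its underside.
- screwdriver: Green-handled screwdriver, 200 mm long, lying flat. A bystander: leave it. Origin near its middle, on its underside.
- die: Dark steel threading die, ring 56 mm across, 20 mm high. A bystander: leave it. Origin near its middle, on its underside.
- dish: Shallow blue round dish, 140 mm across, 30 mm high. A bystander: leave it. Origin near its middle, on its underside.
- jar: Orange jar with white cap, 70 mm across, 70 mm high. A bystander: leave it. Origin near its middle, on its underside.
- mallet: Mallet with wooden handle, 240 mm long, lying flat. A bystander: leave it. Origin near its middle, on its underside.
- carton: Small white carton, 100 x 60 x 30 mm. A bystander: leave it. Origin near its middle, on its underside.
Not all that is in view belongs to the job. What is meant by the hubrest is not green or grey, and is the larger of those in its own colour.

How it is judged:
By the outcome, as a careful person would: the job done as asked, in the order asked, and still so for the second after the job is handed in, with the robot touching nothing.
It also fails if it takes over 72 s, if anything falls off the work surface, if the arm or the gripper's body presses on something with over 40 N, if the wrist force passes 120 N, or if a joint passes its speed limit or range.

## Working session

There is one attempt and no reset: what is moved stays moved. The work goes in short steps, each a Python script; the robot and the scene stay as the last script left them, time stands still between calls to the robot, and variables do not carry over. Pictures are saved under pics/ and viewed, at most 10 in all, crops included, and the job is handed in when it is done.

```bash
mkdir -p pics; ls
python3 - <<'E'
from rig import arm
import cv2,numpy as np
for n in("top","scene"):
    im=arm.snapshot(n); cv2.imwrite(f"pics/{n}0.png",im[:,:,::-1])
    c=arm.get_calibration(n); print(n,c["intrinsics"].tolist(),np.round(c["cam_to_world"],4).tolist())
print(arm.grip_depth,arm.current_t(),arm.current_width(),arm.current_tool_rot())
E
```

```text
pics
top [[531.5115832492281, 0.0, 326.58172176687606], [0.0, 531.5115832492281, 240.23548524315194], [0.0, 0.0, 1.0]] [[-0.0187, -0.9801, 0.1977, 0.2255], [-0.9998, 0.0199, 0.0041, 0.0333], [-0.008, -0.1976, -0.9802, 1.4477], [0.0, 0.0, 0.0, 1.0]]
scene [[528.9570136791525, 0.0, 314.9626622949423], [0.0, 528.9570136791525, 234.77836722022573], [0.0, 0.0, 1.0]] [[-0.7589, 0.4045, -0.5102, 1.134], [0.6511, 0.4845, -0.5843, 0.7736], [0.0109, -0.7756, -0.6311, 0.8638], [0.0, 0.0, 0.0, 1.0]]
0.0188 0.1 0.09177415741598073 [[-9.33843465e-01  3.57681685e-01 -4.41696362e-04]
 [ 3.57681948e-01  9.33843010e-01 -9.25858943e-04]
 [ 8.13122737e-05 -1.02259414e-03 -9.99999474e-01]]
```

View pics/top0.png

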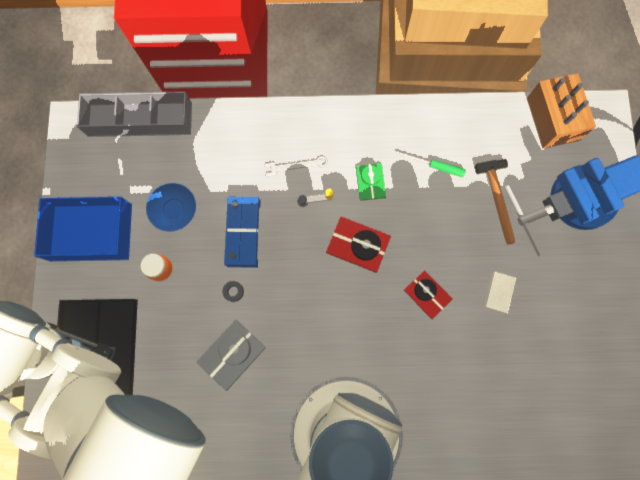

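View pics/scene0.png

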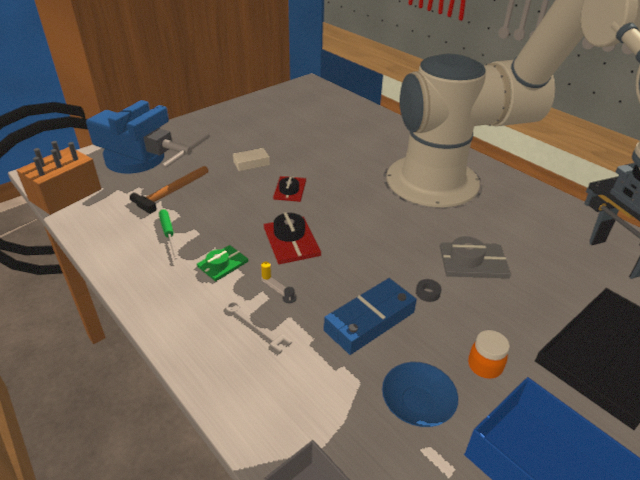

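The top view shows the blue block at (242,232). Its pocket opens to image right, since the keeper pivot is at (303,201) and the knob at (329,194). There are four candidate rests:
- Large red at (359,244)
- Small red at (428,294)
- Green at (371,181)
- Grey at (231,354)

The large red one fits: it is red and the larger of the two. Next I'll measure it and confirm with a crop.

```bash
cat > h.py <<'E'
import cv2,numpy as np
from rig import arm
def cast(cal,uv,z):
    K=np.array(cal["intrinsics"]);T=np.array(cal["cam_to_world"])
    uv=np.atleast_2d(np.asarray(uv,float))
    d=np.c_[uv,np.ones(len(uv))]@np.linalg.inv(K).T@T[:3,:3].T
    return T[:3,3]+d*((z-T[2,3])/d[:,2])[:,None]
def proj(cal,P):
    K=np.array(cal["intrinsics"]);T=np.array(cal["cam_to_world"])
    p=(np.atleast_2d(P)-T[:3,3])@T[:3,:3]@K.T
    return p[:,:2]/p[:,2:]
def masks(im):
    h=cv2.cvtColor(im,cv2.COLOR_RGB2HSV); H,S,V=h[...,0],h[...,1],h[...,2]
    return dict(red=((H<6)|(H>174))&(S>150)&(V>60),blue=(H>100)&(H<125)&(S>130)&(V>40),
      yellow=(H>20)&(H<32)&(S>150)&(V>120),white=(S<60)&(V>170))
def blobs(m,amin,roi=None):
    m=m.astype(np.uint8)*255
    if roi is not None:
        k=np.zeros_like(m);x0,y0,x1,y1=roi;k[y0:y1,x0:x1]=255;m&=k
    cs,_=cv2.findContours(m,cv2.RETR_EXTERNAL,cv2.CHAIN_APPROX_NONE)
    return [c[:,0,:] for c in sorted(cs,key=cv2.contourArea,reverse=True) if cv2.contourArea(c)>=amin]
def rect(cal,c,z):
    P=cast(cal,c,z)[:,:2]; (cx,cy),(w,h),a=cv2.minAreaRect((P*1000).astype(np.float32))
    return np.round([cx,cy,w,h,a],1)
E
python3 - <<'E'
from h import *
im=cv2.imread("pics/top0.png")[:,:,::-1].copy(); cal=arm.get_calibration("top"); m=masks(im)
for n,z,roi in(("blue",.044,(210,180,280,280)),("red",.016,(310,200,460,330)),("yellow",.057,(310,180,345,210)),("white",.044,(222,222,262,242)),("white",.05,(325,225,395,270))):
    for c in blobs(m[n],6,roi): print(n,c.mean(0).round(1),len(c),rect(cal,c,z))
cv2.imwrite("pics/crop1.png",cv2.resize(im[160:320,210:460,::-1],None,fx=3,fy=3,interpolation=cv2.INTER_CUBIC))
print(cast(cal,[[303,200.5]],.025))
T=np.array(arm.get_calibration("wrist")["cam_to_world"]);R=arm.current_tool_rot();p=arm.current_ee_pos()
print("wrist cam in tool",np.round(R.T@(T[:3,3]-p),4),np.round(R.T@T[:3,:3],3).tolist(),np.round(arm.get_calibration("wrist")["intrinsics"],1).tolist())
E
```

```text
blue [241.  248.9] 123 [491.  270.2  84.1  90.3  88.9]
blue [242.  212.1] 117 [592.1 267.   83.2  84.4  88.8]
red [354.4 255.2] 139 [475.4 -35.5 147.3  49.3  67. ]
red [363.9 231.9] 137 [531.3 -59.1 147.5  47.4  67.1]
red [421.2 299.6] 85 [ 346.7 -214.2  105.    34.4   41.6]
red [434.2 287. ] 86 [ 375.4 -246.6  102.9   31.2   42.6]
yellow [328.9 193.3] 23 [635.5  30.2  16.3  25.4  88.8]
white [241.2 229.9] 59 [541.7 270.4  76.1   5.5  88.8]
white [366.  243.8] 56 [495.9 -66.3  76.   10.4  70. ]
white [341.8 237. ] 37 [515.5  -1.8  51.9   4.6  66.6]
[[0.62625253 0.10256406 0.025     ]]
wrist cam in tool [ 0.0698 -0.0004 -0.2015] [[-0.001, -0.968, -0.252], [1.0, -0.001, 0.001], [-0.001, -0.252, 0.968]] [[334.5, 0.0, 320.5], [0.0, 334.5, 238.8], [0.0, 0.0, 1.0]]
```

View pics/crop1.png

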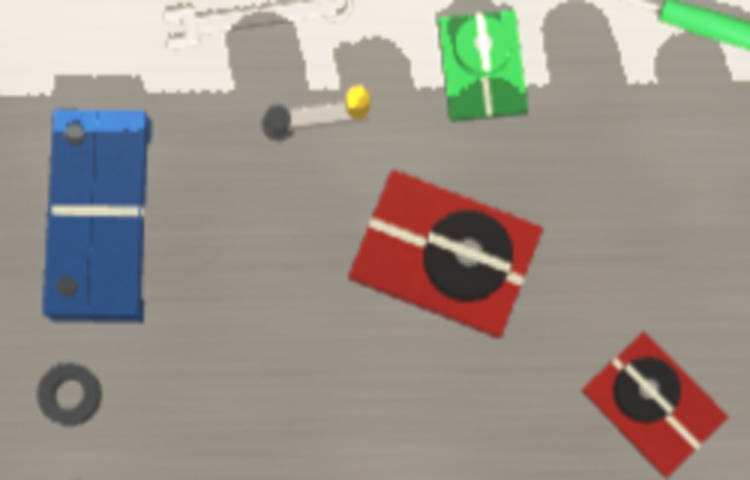

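The crop confirms the larger red plate, 147 mm against 105 mm for the other. The bare toe faces the block and the pad is toward the rear. The keeper is open at about 1.7 rad. Next is a close wrist view.

```bash
cat >> h.py <<'E'
def Rz(deg):
    c,s=np.cos(np.radians(deg)),np.sin(np.radians(deg))
    return np.array([[c,s,0],[s,-c,0],[0,0,-1.]])  # tool x at yaw deg, z down
E
python3 - <<'E'
from h import *
arm.move_to([.45,.10,.17],Rz(0))
cal=arm.get_calibration("wrist"); im=arm.snapshot("wrist"); cv2.imwrite("pics/w1.png",im[:,:,::-1])
np.save("w1.npy",cal,allow_pickle=True)
print(arm.current_t()); m=masks(im)
for n,z in(("blue",.044),("red",.016),("yellow",.057),("white",.044),("white",.05),("white",.016)):
    for c in blobs(m[n],60)[:8]: print(n,z,c.mean(0).round(1),len(c),rect(cal,c,z))
E
```

```text
2.0833
blue 0.044 [136.4  72.9] 415 [588.  262.2  97.4  89.3  88.2]
blue 0.044 [147.4 183.5] 368 [489.6 265.4  97.1  88.   88.2]
red 0.016 [473.  135.7] 348 [528.6 -56.4 150.1  48.7  67. ]
red 0.016 [440.1 201.3] 338 [473.9 -33.3 149.9  49.1  66.7]
red 0.016 [598.1 261.8] 157 [ 408.5 -212.4   78.5   37.2   88.3]
yellow 0.057 [461.1 368.5] 648 [ 2.981e+02 -5.210e+01  2.340e+01  3.381e+02  1.000e-01]
yellow 0.057 [399.6  15.6] 99 [631.3  35.3  20.3  31.5  55.5]
yellow 0.057 [127.3 316.6] 199 [356.2 298.8  29.3  70.   76.9]
yellow 0.057 [514.2 316.2] 214 [356.6 -99.   69.4  26.6  17.5]
yellow 0.057 [478.3 472.2] 71 [153.3 -86.6  27.8  14.2  33.1]
white 0.044 [314.2 119.5] 3027 [509.  102.5 276.6 667.7   0. ]
white 0.044 [316.6 351.9] 479 [304.8 101.9  53.1 238.6   1.2]
white 0.044 [453.6 470.1] 67 [ 1.472e+02 -6.570e+01  2.920e+01  2.850e+01  1.000e-01]
white 0.044 [520.8  17.3] 79 [634.1 -72.7  27.2   5.3   4.9]
white 0.044 [463.2 453.8] 40 [166.9 -70.8  19.5  16.5   0.5]
white 0.044 [151.8 281.9] 32 [390.4 276.1  14.5   7.6   0.4]
white 0.05 [314.2 119.5] 3027 [509.3 102.4 271.5 655.5   0. ]
white 0.05 [316.6 351.9] 479 [308.8 101.9  52.1 234.3   1.2]
white 0.05 [453.6 470.1] 67 [ 1.54e+02 -6.27e+01  2.86e+01  2.80e+01  1.00e-01]
white 0.05 [520.8  17.3] 79 [632.  -69.6  26.7   5.2   4.9]
white 0.05 [463.2 453.8] 40 [173.4 -67.7  19.2  16.2   0.5]
white 0.05 [151.8 281.9] 32 [392.8 272.8  14.3   7.5   0.4]
white 0.016 [314.2 119.5] 3027 [508.  102.7 300.3 724.8   0. ]
white 0.016 [316.6 351.9] 479 [286.4 102.1  57.6 259.    1.2]
white 0.016 [453.6 470.1] 67 [ 1.152e+02 -7.990e+01  3.170e+01  3.090e+01  1.000e-01]
white 0.016 [520.8  17.3] 79 [643.8 -87.5  29.5   5.7   4.9]
white 0.016 [463.2 453.8] 40 [136.7 -85.4  21.2  17.9   0.5]
white 0.016 [151.8 281.9] 32 [379.3 291.1  15.8   8.3   0.4]
```

View pics/w1.png

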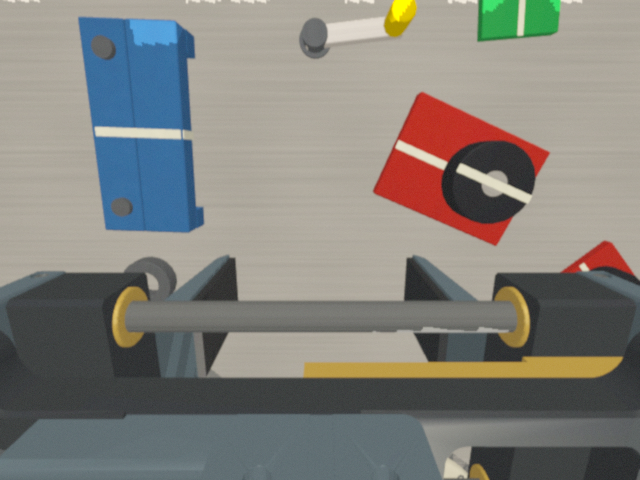

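The wrist view shows the block's line running from (95,132) to (183,134), the hub rest around (460,170), its pad top near (489,182), the pivot top at (314,35) and the knob at (403,10). I'll work out poses from these.

Run:
```python
from h import *
im=cv2.imread("pics/w1.png")[:,:,::-1].copy(); cal=np.load("w1.npy",allow_pickle=True).item(); m=masks(im)
# block line: bright non-blue pixels in top's strip, per column centroid
g=cv2.cvtColor(im,cv2.COLOR_RGB2HSV)
def line(roi,cols,z):
    P=[]
    for u in cols:
        s=[v for v in range(roi[0],roi[1]) if g[v,u,1]<70 and g[v,u,2]>150]
        if s: P.append((u,np.mean(s)))
    W=cast(cal,P,z)[:,:2]; v=cv2.fitLine((W*1000).astype(np.float32),cv2.DIST_HUBER,0,.1,.01).ravel()
    return np.degrees(np.arctan2(v[1],v[0]))%180,W.mean(0),len(P)
print("block line",line((122,146),range(100,181),.044))
print("plate line",line((130,175),range(402,440),.016))
print("pad line",line((155,210),list(range(465,480))+list(range(508,526)),.05))
print("top ends",cast(cal,[[95,131.5],[181,134]],.044)[:,:2].round(4).tolist())
bc=np.vstack(blobs(m["blue"],60)[:2]); hull=cv2.convexHull(bc.astype(np.int32))
print("blue quad px",cv2.approxPolyDP(hull,4,True)[:,0].tolist())
rc=np.vstack(blobs(m["red"],60)[:2]); print("hub",rect(cal,rc,.016))
dk=(g[...,2]<75)&(g[...,1]<120); c=blobs(dk,200,(430,130,550,235))[0]
el=cv2.fitEllipse(cv2.convexHull(c.astype(np.int32))); print("dark ell",el)
print("pad px(489,182)",cast(cal,[[490,181]],.05),"pivot",cast(cal,[[314,33]],.025),"knob",cast(cal,[[403,8]],.057))
```

```text
block line (np.float32(87.956154), array([0.53917614, 0.26901832]), 81)
plate line (np.float32(67.10826), array([ 0.51938319, -0.0028513 ]), 38)
pad line (np.float32(66.99467), array([ 0.49161847, -0.0674185 ]), 33)
top ends [[0.54, 0.311], [0.5379, 0.2308]]
blue quad px [[201, 224], [186, 231], [106, 227], [79, 18], [173, 21], [192, 37]]
hub [501.3 -44.8 150.1 107.9  67. ]
dark ell ((488.2210693359375, 180.82720947265625), (81.07376098632812, 93.10222625732422), 75.22628021240234)
pad px(489,182) [[ 0.49502582 -0.06084459  0.05      ]] pivot [[0.6280842  0.10630986 0.025     ]] knob [[0.63659682 0.03224211 0.057     ]]
```

Measurements agree: the pivot predicted from the block pose is (0.628,0.103), against (0.628,0.106) measured. I'll grip the pad, square the rest up and slide it to just short of the lip.

Run:
```python
from h import *
arm.move_to([.494,-.0625,.10],Rz(67)); arm.grip(.091)
arm.move_l([.494,-.0625,.022],feed=.1)
print("down",arm.current_force().round(1))
arm.grip(.07); print(arm.current_width(),arm.current_grasp_force(),arm.current_force().round(1))
xb=np.array([.035,.999]);O=np.array([.539,.2715])
p=O-.165*xb; arm.move_l([*p,.022],Rz(88),feed=.08)
print(arm.current_t(),arm.current_ee_pos().round(4),arm.current_force().round(1),arm.current_width())
cal=arm.get_calibration("wrist"); im=arm.snapshot("wrist"); cv2.imwrite("pics/w2.png",im[:,:,::-1])
np.save("w2.npy",cal,allow_pickle=True)
```

```text
down [-0.1  0.5  0.4]
0.06995307080008127 0.0 [-0.7 -0.7  1.7]
7.475 [0.5331 0.1064 0.022 ] [ 0.4 -0.   0.6] 0.06982966065069839
```

View pics/w2.png

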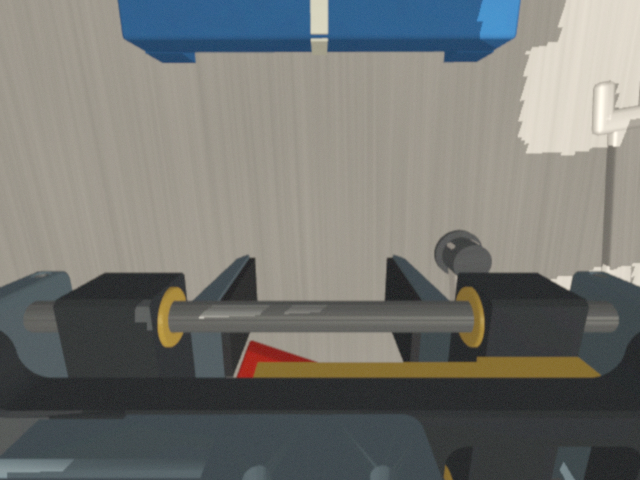

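The grip closed to 70 mm with no force, so the pad slipped out. The wrist view shows a red corner at (255,350), behind the gripper. I'll find where the rest is now.

Run:
```python
from h import *
p=arm.current_ee_pos(); arm.move_l([p[0],p[1],.17],feed=.2); arm.move_to([.45,.02,.17],Rz(0))
cal=arm.get_calibration("wrist"); im=arm.snapshot("wrist"); cv2.imwrite("pics/w3.png",im[:,:,::-1])
np.save("w3.npy",cal,allow_pickle=True)
m=masks(im)
for c in blobs(m["red"],60): print(c.mean(0).round(1),len(c),rect(cal,c,.016))
rc=np.vstack(blobs(m["red"],60)[:2]); print("hub",rect(cal,rc,.016),arm.current_t())
```

```text
[398.9 140.1] 381 [528.2 -57.6 147.8  48.9  67.1]
[369.6 202.2] 359 [473.6 -34.4 147.9  48.7  66.8]
[532.9 264.8] 178 [ 403.3 -223.5   89.9   43.    78.1]
hub [501.  -46.  147.8 107.9  67. ] 9.75
```

View pics/w3.png

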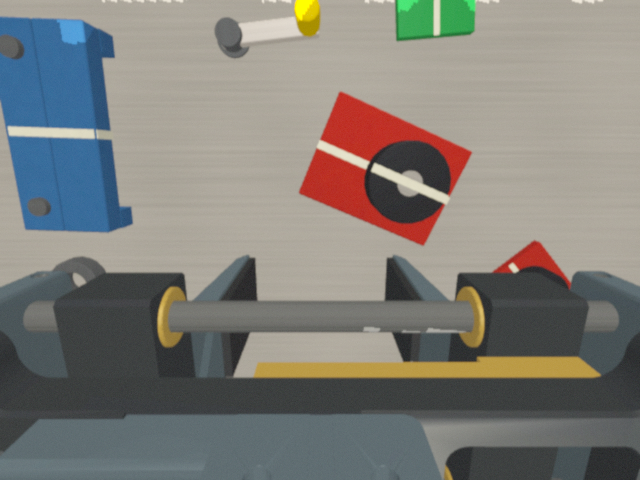

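The rest hasn't moved: (501,-46) mm at 67°. I'll repeat the grasp and log positions and forces to see what the fingers are doing.

Run:
```python
from h import *
arm.grip(.091); print(arm.current_width())
arm.move_to([.4945,-.063,.08],Rz(67)); print(arm.current_ee_pos().round(4))
arm.move_l([.4945,-.063,.022],feed=.1); print(arm.current_ee_pos().round(4),arm.current_force().round(1))
for w in(.085,.078,.074,.07):
    arm.grip(w); print(w,arm.current_width(),arm.current_grasp_force(),arm.current_force().round(1),arm.current_t())
im=arm.snapshot("wrist"); cv2.imwrite("pics/w4.png",im[:,:,::-1])
```

```text
0.0910537994551919
[ 0.4945 -0.0629  0.0802]
[ 0.4948 -0.063   0.0224] [-0.4 -0.7  0.8]
0.085 0.08532991529698988 0.0 [-0.4  0.1  0.6] 12.5833
0.078 0.07767559503063119 0.0 [ 0.7 -0.   0. ] 12.925
0.074 0.07420408173594016 0.0 [-0.3  0.1 -0.6] 13.2167
0.07 0.07039162302096981 0.0 [0.2 0.1 0.5] 13.5083
```

View pics/w4.png

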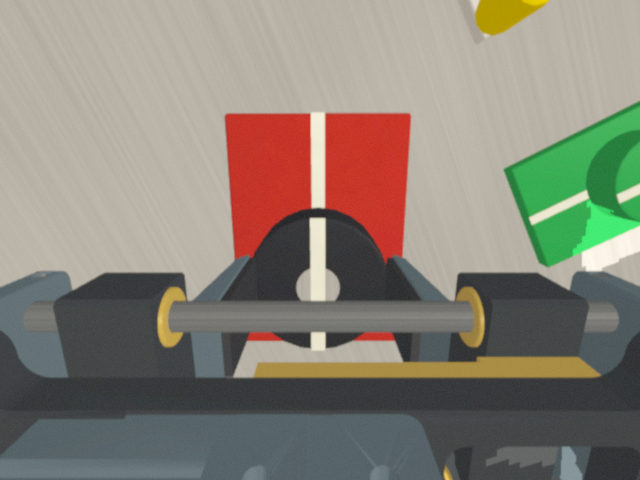

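In the wrist view the fingers straddle the pad, with its centre at (318,288) and the line vertical at column 318, and there is still a small gap. I'll close further until contact.

Run:
```python
from h import *
for w in(.066,.06,.05):
    arm.grip(w); print(w,arm.current_width(),arm.current_grasp_force(),arm.current_force().round(1),arm.current_t())
    if arm.current_grasp_force()>10: break
```

```text
0.066 0.0661136406431388 0.0 [ 0.3 -0.9 -1. ] 13.85
0.06 0.06005603529201654 0.0 [ 0.2 -1.  -0.3] 14.175
0.05 0.04996384679129717 0.0 [-0.3 -0.2  0.7] 14.5583
```

The fingers meet no resistance at the pad, so it can't be gripped. I'll use a two-point push on the plate's rear edge instead: fingers 60 mm apart, a short straight run, then a 21° arc onto the block's centreline, stopping before the lip.

```bash
cat >> h.py <<'E'
YB=88.0; O=np.array([.539,.2715])
XB=np.array([np.cos(np.radians(YB)),np.sin(np.radians(YB))]); YBv=np.array([-XB[1],XB[0]])
def toW(x,y): return O+x*XB+y*YBv
def toB(p): d=np.asarray(p)[...,:2]-O; return np.stack([d@XB,d@YBv],-1)
def push(x,y,th,gap=0,z=.006,feed=.08):  # hub centre pose in block frame (m,deg); tool 75+16+gap behind
    a=np.radians(th); c=toW(x,y)-(.091+gap)*(np.cos(a)*XB+np.sin(a)*YBv)
    arm.move_l([*c,z],Rz(YB+th),feed=feed)
E
python3 - <<'E'
from h import *
arm.grip(.091); p=arm.current_ee_pos(); arm.move_l([p[0],p[1],.10],feed=.2)
x,y=toB([.5011,-.0454]); th=67-YB; print("hub in block",x,y,th)
arm.grip(.06)
a=np.radians(th); c=toW(x,y)-.101*(np.cos(a)*XB+np.sin(a)*YBv)
arm.move_to([*c,.08],Rz(67)); push(x,y,th,.010)
print("behind",arm.current_ee_pos().round(4),arm.current_force().round(1))
R=.25; L=(y-R*(1-np.cos(a)))/np.sin(-a); x1,y1=x+L*np.cos(a),y+L*np.sin(a); print(L,x1,y1)
push(x1,y1,th); print(arm.current_force().round(1))
for t in np.linspace(th,0,7)[1:]:
    r=np.radians(t); push(x1+R*(np.sin(-a)-np.sin(-r)),y1-R*(np.cos(r)-np.cos(a)),t,feed=.06)
    print(round(t),arm.current_force().round(1),end=" ")
xe=x1+R*np.sin(-a); print("\nend",xe,arm.current_t())
push(xe,0,0,.02)
p=arm.current_ee_pos(); arm.move_l([p[0],p[1],.17],feed=.3); arm.move_to([.44,.14,.17],Rz(0))
cal=arm.get_calibration("wrist"); im=arm.snapshot("wrist"); cv2.imwrite("pics/w5.png",im[:,:,::-1]); np.save("w5.npy",cal,allow_pickle=True)
m=masks(im); rc=np.vstack(blobs(m["red"],60)[:2]); q=rect(cal,rc,.016); print("hub",q,toB(q[:2]/1000),arm.current_t())
E
```

```text
hub in block -0.31802964400737627 0.026817261839001183 -21.0
behind [ 0.4619 -0.1384  0.0064] [-0.  -0.2 -1. ]
0.02849688002584813 -0.2914255145990054 0.016604893375699564
[ 0.2 -0.   0.1]
-18 [ 0.4  0.7 -0.4] -14 [-0.2 -0.1  0.8] -10 [ 0.2 -0.5 -0.5] -7 [-0.  -0.8  0.6] -4 [ 0.2  0.5 -0.7] 0 [-0.2  0.1  0.1] 
end -0.20183352721268033 21.1667
hub [533.   41.6 148.4 107.9  85.2] [-0.22996935 -0.00202705] 24.05
```

View pics/w5.png

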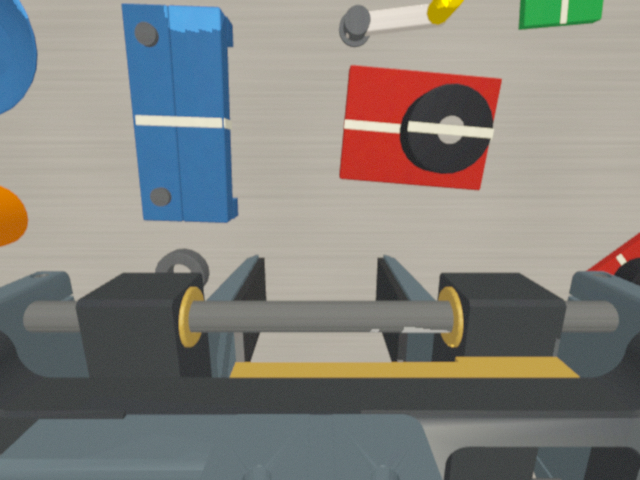

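The push turned the rest to 85° and brought it to x_b = -0.230, y_b = -0.002. That is 28 mm less travel than commanded, so contact came later than the rear edge. I'll step in behind it and watch the pad's front edge in the wrist image to find where contact really starts.

```bash
cat > step.py <<'E'
from h import *
def padrow():
    im=arm.snapshot("wrist"); r=masks(im)["red"][:200,335:365].sum(1)>20
    k=np.where(r)[0]; return (k.min(),k.max()) if len(k) else None
E
python3 - <<'E'
from step import *
x,y,th=-.230,-.002,-2.8
a=np.radians(th); c=toW(x,y)-.101*(np.cos(a)*XB+np.sin(a)*YBv)
arm.move_to([*c,.06],Rz(YB+th)); print(arm.current_width())
push(x,y,th,.010)
e=np.array([np.cos(a),np.sin(a)])
for d in(-10,-4,2,8,14,20,26,32):
    s=d/1000; push(x+s*e[0],y+s*e[1],th,feed=.05); print(d,padrow(),arm.current_force().round(1),arm.current_ee_pos().round(4))
print(arm.current_t()); im=arm.snapshot("wrist"); cv2.imwrite("pics/w6.png",im[:,:,::-1])
E
```

```text
0.06018308106566558
-10 (np.int64(0), np.int64(34)) [-0.9  0.6 -0.2] [ 0.5247 -0.0591  0.0063]
-4 (np.int64(0), np.int64(51)) [ 0.1 -0.1  0.2] [ 0.525  -0.0529  0.006 ]
2 (np.int64(0), np.int64(66)) [-0.2 -1.1 -0.8] [ 0.5255 -0.0469  0.006 ]
8 (np.int64(0), np.int64(81)) [-0.4  1.  -0.8] [ 0.526 -0.041  0.006]
14 (np.int64(0), np.int64(96)) [-0.1 -0.5  1. ] [ 0.5265 -0.035   0.006 ]
20 (np.int64(0), np.int64(110)) [ 0.9 -0.1  0. ] [ 0.5271 -0.029   0.006 ]
26 (np.int64(13), np.int64(125)) [ 0.1 -0.6  0.1] [ 0.5275 -0.023   0.006 ]
32 (np.int64(18), np.int64(129)) [-0.8  0.3  0.6] [ 0.5279 -0.017   0.006 ]
29.1083
```

Contact only began after 27.5 mm of overlap. In the wrist images the visible fingertips also sit about 38 mm short of the nominal TCP: ±69 px at a 35 mm half-opening gives a depth of 0.169 m, not 0.209 m. That explains both results:
- **First grasp:** the fingers closed above the pad.
- **Push:** only the pad's rim was touched.

So I'll grip lower, stepping down under force watch.

```bash
cat >> step.py <<'E'
def linecol(im,rows,z,cal,c0=270,c1=370):
    g=cv2.cvtColor(im,cv2.COLOR_RGB2HSV); P=[]
    for v in rows:
        s=[u for u in range(c0,c1) if g[v,u,1]<70 and g[v,u,2]>150]
        if 3<len(s)<40: P.append((np.mean(s),v))
    if len(P)<4: return None
    W=toB(cast(cal,P,z))*1000; k=np.polyfit(W[:,0],W[:,1],1)
    return dict(n=len(P),y=W[:,1].mean().round(2),x=W[:,0].mean().round(1),deg=np.degrees(np.arctan(k[0])).round(2))
E
python3 - <<'E'
from step import *
p=arm.current_ee_pos(); arm.move_l([p[0],p[1],.06],feed=.2); arm.grip(.091)
th=-2.8; a=np.radians(th); e=np.cos(a)*XB+np.sin(a)*YBv
c=toW(-.2255,-.0022)-.020*e
arm.move_l([*c,.03],Rz(YB+th),feed=.15)
f0=arm.current_force()
for z in(.015,.006,.0,-.005,-.009):
    arm.move_l([*c,z],feed=.06); f=arm.current_force(); print(z,f.round(1))
    if abs(f-f0).max()>5: break
arm.grip(.07); print(arm.current_width(),arm.current_grasp_force(),arm.current_force().round(1),arm.current_t())
if arm.current_grasp_force()>10:
    z=arm.current_ee_pos()[2]
    arm.move_l([*toW(-.170,0),z],Rz(YB),feed=.06); print(arm.current_force().round(1),arm.current_width())
    arm.move_l([*toW(-.150,0),z],feed=.06); print(arm.current_force().round(1),arm.current_ee_pos().round(4))
cal=arm.get_calibration("wrist"); im=arm.snapshot("wrist"); cv2.imwrite("pics/w7.png",im[:,:,::-1]); np.save("w7.npy",cal,allow_pickle=True)
print(arm.current_t())
E
```

```text
0.015 [ 0.9 -0.1 -0.5]
0.006 [-1.   0.3 -0.2]
0.0 [-0.5  0.2 -0.4]
-0.005 [-0.   0.2  0.2]
-0.009 [ 0.4 -0.3  0.2]
0.0794355580975049 30.0 [-0.5  0.2  0.2] 32.5083
[-1.7  4.1  1.4] 0.07985766104960038
[0.1 4.6 1.1] [ 0.5338  0.122  -0.009 ]
34.45
```

View pics/w7.png

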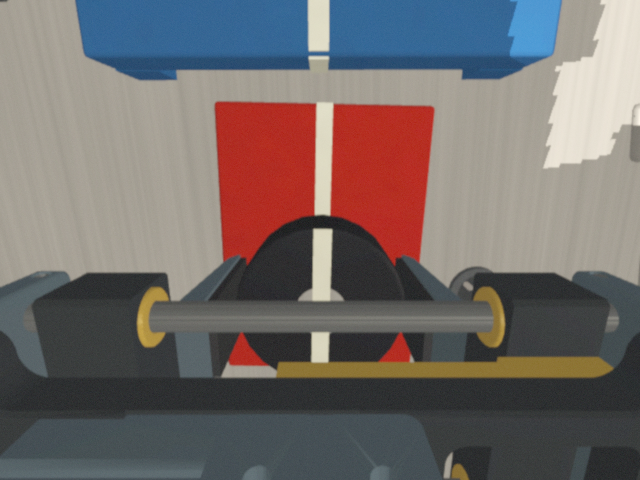

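Gripped, at 79.4 mm and 30 N. The hub line runs from (325,105) to (320,355) and the block line sits at column 318, so there is a slight yaw and a small offset. I'll quantify both, correct them while still gripping, then push in.

Run:
```python
from step import *
cal=np.load("w7.npy",allow_pickle=True).item(); im=cv2.imread("pics/w7.png")[:,:,::-1].copy()
print("block",linecol(im,range(2,48),.044,cal)); print("plate",linecol(im,range(110,210),.016,cal)); print("pad",linecol(im,list(range(230,290)),.05,cal))
m=masks(im)["red"]; P=[(u,np.where(m[80:200,u])[0].min()+80) for u in list(range(225,310))+list(range(338,425))]
W=toB(cast(cal,P,.016))*1000; k=np.polyfit(W[:,1],W[:,0],1); print("toe edge x",W[:,0].mean(),"yaw",-np.degrees(np.arctan(k[0])))
b=masks(im)["blue"]; P=[(u,np.where(b[:60,u])[0].max()) for u in list(range(100,300))+list(range(340,500))]
print("lip edge px",np.median([p[1] for p in P]),)
P=[(u,52.5) for u in(120,310,330,500)]; print("lip top edge @.044",toB(cast(cal,P,.044)).round(4).tolist())
```

```text
block {'n': 46, 'y': np.float64(0.13), 'x': np.float64(-31.1), 'deg': np.float64(0.87)}
plate {'n': 100, 'y': np.float64(-2.07), 'x': np.float64(-83.6), 'deg': np.float64(-1.3)}
pad {'n': 60, 'y': np.float64(-1.15), 'x': np.float64(-126.4), 'deg': np.float64(-0.91)}
toe edge x -56.81374382296153 yaw -1.1721071607487628
lip edge px 59.0
lip top edge @.044 [[-0.041, 0.0797], [-0.041, 0.0035], [-0.041, -0.0045], [-0.041, -0.0728]]
```

Run:
```python
from step import *
z=arm.current_ee_pos()[2]; th=1.3; y=.0009
arm.move_l([*toW(-.145,y),z],Rz(YB+th),feed=.05)
arm.move_l([*toW(-.103,y),z],feed=.06); print(arm.current_force().round(1))
for x in np.arange(-.1015,-.083,.0015):
    arm.move_l([*toW(x,y),z],feed=.03); f=arm.current_force(); fx=f[:2]@XB
    print(round(x*1000,1),round(fx,1),end="; ")
    if abs(fx)>14: break
print(arm.current_torque().round(2))
cal=arm.get_calibration("wrist"); im=arm.snapshot("wrist"); cv2.imwrite("pics/w8.png",im[:,:,::-1]); np.save("w8.npy",cal,allow_pickle=True)
print("block",linecol(im,range(2,130),.044,cal)); print("pad",linecol(im,list(range(230,290)),.05,cal),arm.current_t())
print("plate",linecol(im,range(150,212),.016,cal))
```

```text
[-0.6  5.3  2.3]
-101.5 -3.3; -100.0 -4.5; -98.5 -4.9; -97.0 -4.5; -95.5 -5.7; -94.0 -4.9; -92.5 -4.3; -91.0 -5.7; -89.5 -22.0; [-3.71 -0.18 -0.11]
block {'n': 128, 'y': np.float64(0.28), 'x': np.float64(12.5), 'deg': np.float64(0.04)}
pad {'n': 60, 'y': np.float64(0.34), 'x': np.float64(-67.6), 'deg': np.float64(-0.41)} 37.85
plate {'n': 60, 'y': np.float64(-0.1), 'x': np.float64(-35.2), 'deg': np.float64(-0.12)}
```

The rest bottomed out at 22 N, with its line within about 0.4 mm of the block line and nearly square. I'll release and give it a firm centre push from behind the pad to seat it flush.

Run:
```python
from step import *
p=arm.current_ee_pos()
arm.grip(.091); arm.move_l([p[0],p[1],.07],feed=.25)
im=arm.snapshot("wrist"); cal=arm.get_calibration("wrist")
print("block",linecol(im,range(2,100),.044,cal),"pad",linecol(im,range(200,250),.05,cal,250,390))
arm.grip(.0)
y=.0003
arm.move_l([*toW(-.160,y),.05],Rz(YB),feed=.25); arm.move_l([*toW(-.160,y),-.009],feed=.15); print(arm.current_force().round(1),arm.current_width())
arm.move_l([*toW(-.150,y),-.009],feed=.06)
for x in np.arange(-.149,-.138,.001):
    arm.move_l([*toW(x,y),-.009],feed=.03); fx=arm.current_force()[:2]@XB
    print(round(x*1000),round(fx,1),end="; ")
    if abs(fx)>20: break
cal=arm.get_calibration("wrist"); im=arm.snapshot("wrist")
print("\nblock",linecol(im,range(2,20),.044,cal)); print("pad",linecol(im,range(100,200),.05,cal)); print(arm.current_t())
arm.move_l([*toW(-.165,y),-.009],feed=.1); arm.move_l([*toW(-.165,y),.06],feed=.25)
print("pivot,knob",toB([[.6281,.1063],[.6366,.0322]]).round(4).tolist())
```

```text
block {'n': 49, 'y': np.float64(0.48), 'x': np.float64(25.5), 'deg': np.float64(-5.94)} pad {'n': 47, 'y': np.float64(3.26), 'x': np.float64(-69.6), 'deg': np.float64(-5.56)}
[-0.1 -0.2 -0.1] 0.0001738991353374128
-149 -10.4; -148 -21.9; 
block {'n': 18, 'y': np.float64(0.21), 'x': np.float64(-25.5), 'deg': np.float64(-0.15)}
pad {'n': 65, 'y': np.float64(0.3), 'x': np.float64(-71.3), 'deg': np.float64(-0.07)}
41.975
pivot,knob [[-0.162, -0.0948], [-0.2357, -0.1059]]
```

Seated, with the lines agreeing to about 0.1 mm and 0.1°. The keeper is at about 1.72 rad, so I'll swing it shut now.

Run:
```python
from step import *
pv=np.array([-.1615,-.095])
def pose(phi,gap=0):
    k=pv+.075*np.array([-np.sin(phi),np.cos(phi)]); d=np.array([np.cos(phi),np.sin(phi)])
    return toW(*(k-(.027+gap)*d)), Rz(YB+np.degrees(phi))
z=-.003
c,R=pose(1.72,.014); arm.move_to([*c,.07],R); arm.move_l([*c,z],feed=.2); print(arm.current_force().round(1),arm.current_t())
for phi in np.arange(1.72,.1,-.18):
    c,R=pose(phi); arm.move_l([*c,z],R,feed=.1)
    f=arm.current_force(); print(round(phi,2),f[:2].round(1),end=" ")
    if np.hypot(*f[:2])>15: break
else:
    for phi in np.arange(.08,-.16,-.02):
        c,_=pose(phi); arm.move_l([*c,z],Rz(YB),feed=.04); f=arm.current_force()[:2]
        print(round(phi,2),(f@XB).round(1),end="; ")
        if abs(f@XB)>9: break
print(arm.current_t())
p=arm.current_ee_pos()[:2]; arm.move_l([*(p-.015*XB),z],feed=.1); arm.move_l([*(p-.015*XB),.17],feed=.3)
arm.move_to([.40,.14,.17],Rz(0)); im=arm.snapshot("wrist"); cv2.imwrite("pics/w9.png",im[:,:,::-1]); np.save("w9.npy",arm.get_calibration("wrist"),allow_pickle=True); print(arm.current_t())
```

```text
[ 1.5 -0.7  0.8] 44.9083
1.72 [ 0.2 -0.7] 1.54 [0.2 0.1] 1.36 [0.  0.2] 1.18 [ 0.2 -0.2] 1.0 [0.4 0.1] 0.82 [ 0.2 -0. ] 0.64 [ 0.4 -0.7] 0.46 [ 0.4 -0.2] 0.28 [0.5 0.5] 0.08 -0.1; 0.06 0.1; 0.04 -0.0; 0.02 -3.0; -0.0 -14.8; 49.4167
52.075
```

View pics/w9.png

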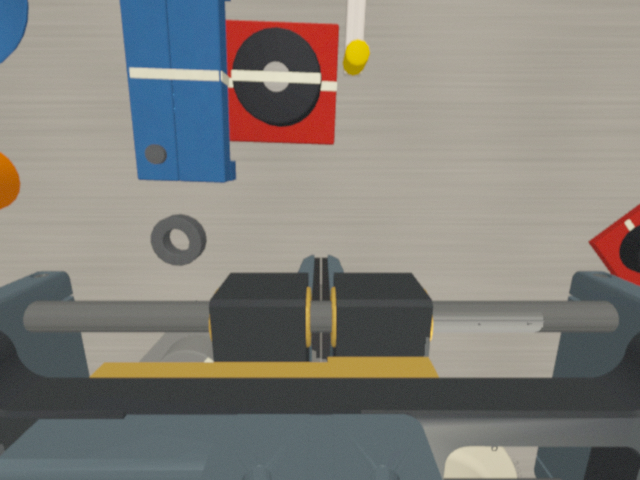

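The picture shows the rest under the lip with its line (232,76)–(335,86) continuing the block's line. The keeper lies across behind it, knob at (356,52). One last numeric check, then sign-off if it holds.

Run:
```python
from step import *
cal=np.load("w9.npy",allow_pickle=True).item(); im=cv2.imread("pics/w9.png")[:,:,::-1].copy(); g=cv2.cvtColor(im,cv2.COLOR_RGB2HSV)
def lc(cols,r0,r1,z):
    P=[]
    for u in cols:
        s=[v for v in range(r0,r1) if g[v,u,1]<70 and g[v,u,2]>150]
        if s: P.append((u,np.mean(s)))
    W=toB(cast(cal,P,z))*1000; return len(P),W[:,1].mean().round(2),np.degrees(np.arctan(np.polyfit(W[:,0],W[:,1],1)[0])).round(2)
print("block",lc(range(135,215),64,84,.044),"pad",lc(list(range(240,262))+list(range(292,316)),66,90,.05))
m=masks(im)["red"]; rows=[v for v in range(25,140) if not 78<v<96]
P=[(np.where(m[v,250:345])[0].max()+250,v) for v in rows]
W=toB(cast(cal,P,.016))*1000; W=W[np.abs(W[:,0]-np.median(W[:,0]))<3]; print("rear edge x",np.median(W[:,0]).round(1),"yaw",-np.degrees(np.polyfit(W[:,1],W[:,0],1)[0]).round(2))
br=(g[:,:,1]<50)&(g[:,:,2]>185); P=[(np.mean(np.where(br[v,335:380])[0])+335,v) for v in range(2,36)]
W=toB(cast(cal,P,.017))*1000; print("bar x",W[:,0].mean().round(1),"tilt",np.degrees(np.polyfit(W[:,1],W[:,0],1)[0]).round(2))
c=blobs(masks(im)["yellow"],30,(335,30,380,80))[0]; print("knob",toB(cast(cal,[[c[:,0].mean(),c[:,1].min()+13]],.057)))
```

```text
block (80, np.float64(-0.6), np.float64(0.07)) pad (46, np.float64(-0.44), np.float64(-0.02))
rear edge x -146.2 yaw 0.01
bar x -162.5 tilt 0.26
knob [[-0.16113839 -0.01957509]]
```

```bash
python3 -c "
from rig import arm
print(arm.sign_off(), arm.current_t())"
```

```text
the job is handed in; nothing more can be done
the job is handed in; nothing more can be done
```

The job is handed in: the red hub rest is home, square and centred on the block's line to about 0.2 mm, and the keeper is shut against its stop (within about 0.3°), at about 52 s of the 72 s.

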